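Try the mixing paddle's taper in the drive socket and knock it loose again

TASK

Try the washed mixing paddle in the worktop mixer's drive socket: lower its tapered shank in, twist it under a light press until the flat tang drops into its hidden seat, push it fully home so the collar sits on the rim, and let go. Then take the steel drift key, slide its thin end into the slot under the seated paddle and drive it in until it stops, so that the wedge alone, not your hand, lifts the paddle loose; leave the key in the slot and the raised paddle standing in the socket. Force nothing, and leave the other things on the worktop alone.

Things in the scene. Friction and masses are not known exactly. Their poses are not given: they have to be found in the camera images.
- paddle: Mixing paddle, about 0.28 kg. From the top: square black hub 24 x 24 mm (8 to 60 above origin), two steel arms along +x and -x (38 out from the axis, 8 thick, 8 to 20 above origin), round collar (diameter 44, 8 thick), tapered steel shank. Origin: centre of the collar's underside, z up the axis; a half turn about z changes nothing. Starts upright, hanging by its collar in the holder.
- paddle_grip (a point): Middle of the hub, on the axis 40 mm above the collar's underside: the height to grip, from above, on the two hub faces that look along the paddle's y (clear of the arms).
- tang_end (a point): End of the shank, on the axis 63 mm below the collar's underside. The shank is round and tapers from diameter 32 at the collar to 23.2 at 40 mm below it; the last 23 mm are a flat tang, 22 mm wide along the paddle's x and 6 mm thick along its y.
- holder: Wooden block 70 x 70 x 72 mm with a 37 mm round hole in its top (68 deep), in which the paddle's shank hangs loose, collar on the top face. Fixed. Origin: centre of its underside.
- socket: Mixer's drive socket, fixed: eight-sided steel housing 68 mm across flats on a round foot (diameter 110, 20 high), mouth 92 above the worktop. Origin: housing's axis at worktop level, z up; x runs along the drift slot from its entry (robot's side) to its exit. A motor box (150 wide, 75 high) stands 110 to 220 mm from the axis along +x. Paddle and socket must not press on each other with over 60 N.
- socket_mouth (a point): Centre of the bore's mouth at rim height (92 mm); the bore is 36 across. Fully home, the paddle's origin is here, collar on the rim. Four sprung jaws in the bore grip the taper over the last 9 mm: pushing through them takes up to about 20 N straight down; then they hold the paddle until it is lifted with some 7 to 13 N. Above 9 mm it is loose.
- seat_top (a point): Seat, 42 mm below the mouth: top of a 6 mm plate with an oblong hole, 25 x 8.6 mm, for the tang. The hole's long way lies along the socket's y, but turned by an unknown angle up to 0.75 rad either way, new each time, not measured. Tang resting on the plate: collar 21 mm above the rim. Within about 0.12 rad of the hole's angle the tang can drop in. The seat turns stiffly (0.6 N m).
- slot_entry (a point): Middle of the drift slot's entry, on the housing's outer face (34 mm from the axis on the socket's -x side) at the level of the slot's flat floor, 20 mm above the worktop. The slot runs straight through along the socket's x, 16 mm wide at both faces (wider inside), 24 high under the seat, 32 high at the faces.
- key: Drift key: steel wedge 158 mm long, about 0.25 kg, standing on its flat narrow underside. Origin: on the underside at the thin end's tip; x points from the handle to the tip, z up. The smooth ramp, 12 thick, rises from 6 mm high at the tip to 27 at 88 mm behind it. Slid along the slot floor the tip passes 3 mm under the seated tang. It stays where it is left.
- key_grip (a point): Grip point of the key's handle (70 long, 16 thick, 42 high): 139 mm behind the tip, 28 above the underside, mid thickness. Grip across the thickness (key's y), fingers down: held here the hand clears the paddle when the key is fully in.
- key_shoulder (a point): Foot of the handle's front face, on the underside 88 mm behind the tip. Driven fully in it stops against the housing at the slot entry, tip 54 mm past the socket's axis, and the paddle stands about 10 mm up. Driving takes about 5 to 18 N once the ramp meets the tang, tip some 5 to 15 mm past the axis. Key and socket must not press on each other with over 60 N.
- spice_jar: Amber jar with steel lid, diameter 64, 100 high; origin under its centre. A bystander; it and the holder may change places.
- mug: White mug, bystander.
- bung: Small cork bung, bystander.
- funnel: White funnel standing on its mouth, diameter 90, 80 high, bystander.
- bowl: Blue bowl, bystander.
- spoon: Wooden spoon, bystander.
Not all that is in view belongs to the job. What is shaped like the paddle but red or turquoise is not meant.

How it is judged:
On the way, in this order (a step that is already met when the one before it is completed fails the run):
1. the paddle is fully home in the socket (collar within 2 mm of the rim) and let go (z of paddle in the frame of socket_mouth below 0.002 m and horizontal distance between paddle and socket_mouth below 0.004 m and contact force between the fingers and paddle below 0.1 N), for 0.3 s.
2. the key's tip is under the paddle while the paddle is still fully home and not held (x of key in the frame of socket above -0.02 m and y of key in the frame of socket between -0.008 and 0.008 m and height (world z) of key below 0.03 m and z of paddle in the frame of socket_mouth below 0.002 m and contact force between the fingers and paddle below 0.1 N), for 0.05 s.
At the end, for the whole second after the job is handed in: The paddle stands loose and upright (within 0.15 rad) in the socket, its collar 7 to 16 mm above the rim and within 6 mm of the axis, lifted by the key, which lies in the slot with its tip at least 35 mm past the socket's axis; both are at rest and let go (z of paddle in the frame of socket_mouth between 0.007 and 0.016 m and horizontal distance between paddle and socket_mouth below 0.006 m and angle between paddle's own z axis and vertical below 0.15 rad and x of key in the frame of socket above 0.035 m and horizontal distance between key and socket below 0.07 m and height (world z) of key below 0.03 m and linear speed of each of paddle, key below 0.02 m/s); the robot touches nothing.
It fails at once if the paddle is pressed or wrenched against the socket with more than 60 N (contact force between paddle and socket above 60 N).
It fails at once if the key is rammed against the socket with more than 60 N (contact force between key and socket above 60 N).
It fails at once if the paddle is touched by the hand while the key is in the slot under it (contact force between the fingers and paddle above 0.5 N and distance between key and slot_entry below 0.09 m and x of key in the frame of socket above -0.025 m).
It fails at once if a bystander is disturbed by more than 20 mm (distance of any of spice_jar, mug, bung, funnel, bowl, spoon from where it was at the start of the episode above 0.02 m).
It also fails if it takes over 72 s, if anything falls off the work surface, if the arm or the gripper's body presses on something with over 40 N, if the wrist force passes 120 N, or if a joint passes its speed limit or range.

ROBOT

A 6-joint arm with a two-finger parallel gripper is mounted at the origin on the work surface. World frame = base frame: x ahead of the robot, y to its left, z up, the work surface at z = 0. Lengths are in m, angles in rad, forces in N, time in s.
With the tool pointing down it reaches from about 0.35 to 0.8 m from the base axis. Payload 7.3 kg.
Tool frame: the origin (TCP) lies between the finger pads; the fingertips stand 25 mm ahead of it and the grasp point (between the pads) lies 6 mm ahead of it (r.tip_extent is the distance from the TCP to the fingertips, in m); z points along the fingers, y is the direction in which the jaws open and shut (so a half turn about z gives the same grasp; the last joint's range is limited). The gripper opens to 85 mm and grips with 20 to 120 N. Pads are 22 mm wide; open, the fingers measure 114 mm over their backs; the gripper's body (76 mm by 85 mm) begins 54 mm behind the grasp point. The pads swing forward as they close: fully open they stand 13 mm farther back than shut.
Start: joints at [-1.407, 0.342, 1.524, -0, 1.275, -0.146], TCP at [0.16, -0.5, 0.256] pointing down, gripper open.
Joint ranges: [-2.53, 2.53], [-0.77, 2.02], [0.04, 2.7], [-1, 4.14], [0.28, 2.66], [-3.11, 3.11]. Speed limits (rad/s): [2.57, 2.57, 3.14, 3.14, 3.14, 3.14].

INTERFACE

Orientations are given as a unit quaternion [x, y, z, w].
In Python, from workcell import r, command_gripper, optics gives the robot as it stands. The module is installed in compiled form; this text tells all that it offers. Calls block until the motion is done:
- r.reach(position, orientation): joint-space move of the TCP to a pose.
- r.move_straight(position, orientation=None, speed=0.15, max_force=None): straight line of the TCP; orientation=None keeps the orientation; speed is the mean speed in m/s. With max_force (N) it stops when the force on the tool has changed by that much, and returns True; else False.
- r.movej(angles): joint-space move.
- command_gripper(opening, force=None): finger opening in m; force is the grip in N (None keeps the last); returns when the fingers have stopped.
- r.hold(seconds).
- r.solve_ik(position, orientation): joint angles nearest the present ones, or None.
- r.read_state(): the state.
- optics.get_image(name): name is "scene" or "top" or "wrist"; returns (picture, depth): 400x640x3 uint8, red, green, blue; 400x640 float32, m along the optical axis (not along the pixel's ray), 0 where there is no reading.
- optics.camera_model(name): a dict with "K" (3x3 intrinsics, pixels), "k1" (the pictures are not rectified: a ray, as slopes to the right and down, at radius r is drawn at 1 + k1 r^2 times it, then the intrinsics apply), "R" (3x3) and "t" (3): a world point X has camera coordinates R X + t; the wrist camera has in their place "tool_from_camera" (4x4, takes a point from camera to tool coordinates, whose origin is the TCP and whose axes are the flange's). Camera axes: x right, y down, z forward; pixel columns grow to the right and rows downward; lengths in m; the calibration is good to about 2 mm. A picture is of the moment at which its call begins: read the wrist's pose just before it. camera_model takes no time and is no camera call.
A pose or a line that the arm cannot do raises r.PlanningError and nothing moves.
- r.finish_job(): hands the job in, once; it reports no verdict.
The state is a dict: "time_s": time; "joint_positions": joint angles; "dq": joint speeds; "tau": joint torques, N m; "eef_pos": TCP position; "eef_rot": TCP orientation; "contact_force": force on the tool from outside, world axes, zero at the start; "torque": the same for the moment, N m; "grip_width": finger opening in m.
Only numpy, scipy, OpenCV 4.12 (cv2) and the standard library are available. Lean on these libraries where they do the work, as an engineer would, in place of code of your own. Each camera call takes 0.05 s, during which the arm holds its last target.

## Working session

There is one attempt and no reset: what is moved stays moved. The work goes in short steps, each a Python script; the robot and the scene stay as the last script left them, time stands still between calls to the robot, and variables do not carry over. Pictures are saved under pics/ and viewed, and the job is handed in when it is done.

```bash
ls; mkdir -p pics; python3 - <<'E'
from workcell import r,optics
import cv2,numpy as np
for n in("scene","top","wrist"):
    im,d=optics.get_image(n); cv2.imwrite(f"pics/{n}0.png",im[:,:,::-1]); np.save(f"pics/{n}0.npy",d)
    m=optics.camera_model(n); print(n,{k:np.round(v,4).tolist() for k,v in m.items()})
s=r.read_state();print(s["time_s"],s["eef_pos"],s["eef_rot"],r.tip_extent)
E
```

```text
pics
scene {'K': [[433.0286, 0.0, 321.0498], [0.0, 433.0286, 201.5693], [0.0, 0.0, 1.0]], 'k1': -0.0931, 'R': [[-0.4207, 0.9071, -0.0131], [0.6231, 0.2784, -0.7309], [-0.6594, -0.3157, -0.6823]], 't': [0.204, -0.2541, 1.6512]}
top {'K': [[414.2307, 0.0, 316.9911], [0.0, 414.2307, 189.091], [0.0, 0.0, 1.0]], 'k1': -0.0136, 'R': [[-0.0259, -0.9994, -0.0216], [-0.9873, 0.0289, -0.1559], [0.1565, 0.0173, -0.9875]], 't': [0.05, 0.5496, 1.1379]}
wrist {'K': [[315.7562, 0.0, 319.2452], [0.0, 315.7562, 200.6534], [0.0, 0.0, 1.0]], 'k1': -0.0162, 'tool_from_camera': [[-0.0, -0.9522, -0.3055, 0.0785], [1.0, -0.0003, 0.0009, -0.0018], [-0.001, -0.3055, 0.9522, -0.1166], [0.0, 0.0, 0.0, 1.0]]}
0.15 [ 0.16003158 -0.4997282   0.25579427] [ 9.88025750e-01  1.54287988e-01 -1.15586410e-05 -5.78384656e-04] 0.025
```

View pics/scene0.png

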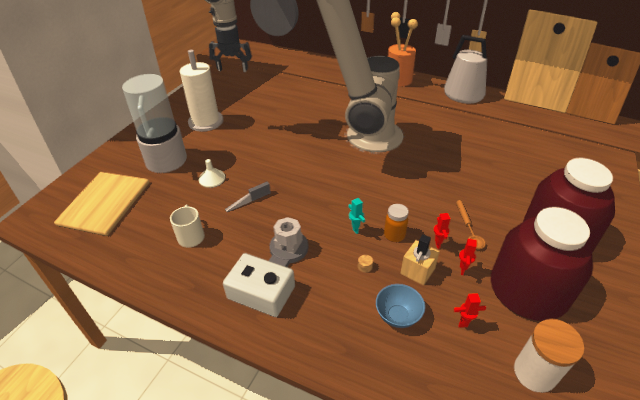

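View pics/top0.png

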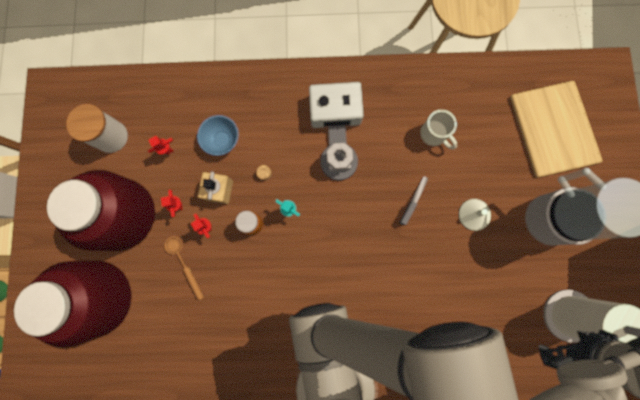

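View pics/wrist0.png

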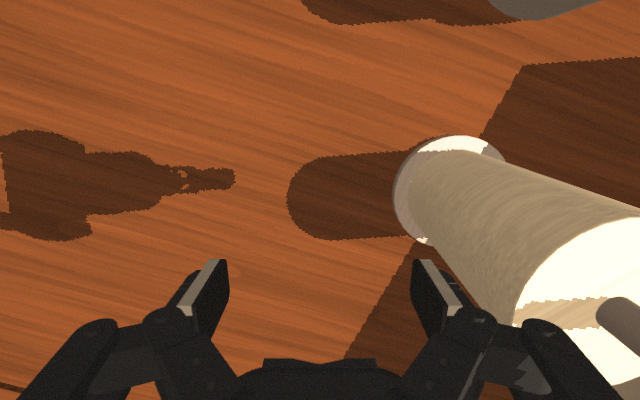

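Candidates for the paddle, in scene pixels:
- Red figures at (442,230), (468,255) and (469,310): wrong colour.
- Turquoise figure at (357,215): wrong colour.
- Black hub with steel arms, standing in the wooden block at (421,250); it appears at (213,186) in top. This one matches the description.

The key is at (413,202) in top and the socket at (340,158). I'll check these in close crops.

```bash
cat > h.py <<'E'
import numpy as np,cv2
from workcell import r,optics,command_gripper
from scipy.spatial.transform import Rotation as Rot
def ray(n,px,pose=None):
    m=optics.camera_model(n)
    d=np.array([m["k1"],0,0,0.])
    p=cv2.undistortPoints(np.array([[px]],float),m["K"],d)[0,0]
    v=np.array([p[0],p[1],1.])
    if n!="wrist":
        R=np.array(m["R"]);t=np.array(m["t"]); return -R.T@t, R.T@v
    T=np.array(m["tool_from_camera"]); pos,q=pose; W=Rot.from_quat(q)
    return W.apply(T[:3,3])+pos, W.apply(T[:3,:3]@v)
def onz(n,px,z,pose=None):
    o,d=ray(n,px,pose); return o+d*(z-o[2])/d[2]
def proj(n,X,pose=None):
    m=optics.camera_model(n)
    if n!="wrist": c=np.array(m["R"])@X+np.array(m["t"])
    else:
        T=np.array(m["tool_from_camera"]);pos,q=pose
        c=T[:3,:3].T@(Rot.from_quat(q).inv().apply(np.array(X)-pos)-T[:3,3])
    u=c[:2]/c[2]; u=u*(1+m["k1"]*(u@u)); return u*m["K"][0][0]+np.array([m["K"][0][2],m["K"][1][2]])
def qdown(th): # tool z down, tool y axis (jaw) at world angle th
    y=np.array([np.cos(th),np.sin(th),0]);z=np.array([0,0,-1.]);x=np.cross(y,z)
    return Rot.from_matrix(np.stack([x,y,z],1)).as_quat()
def st():
    s=r.read_state(); return np.array(s["eef_pos"]),np.array(s["eef_rot"]),s
def snap(n,name):
    p,q,_=st(); im,d=optics.get_image(n); cv2.imwrite(f"pics/{name}.png",im[:,:,::-1]); np.save(f"pics/{name}.npy",d); np.save(f"pics/{name}_pose.npy",np.r_[p,q]); return (p,q),im,d
E
python3 - <<'E'
from h import *
im=cv2.imread("pics/top0.png")
def c(n,im,x,y,w,h,k):
    cv2.imwrite(n,cv2.resize(im[y:y+h,x:x+w],None,fx=k,fy=k,interpolation=cv2.INTER_CUBIC))
c("pics/c1.png",im,180,130,120,100,6)
c("pics/c2.png",im,300,75,140,160,5-1.5)
c("pics/c3.png",cv2.imread("pics/scene0.png"),210,170,260,150,3)
print("paddle hub top",onz("top",(211,183),0.132),"key tip/h",onz("top",(425,180),0.006),onz("top",(406,220),0.042),"socket rim",onz("top",(340,155),0.092))
E
```

```text
paddle hub top [0.56143995 0.31475923 0.132     ] key tip/h [ 0.57450552 -0.28274313  0.006     ] [ 0.45574895 -0.21309657  0.042     ] socket rim [ 0.63673472 -0.03212244  0.092     ]
```

View pics/c1.png

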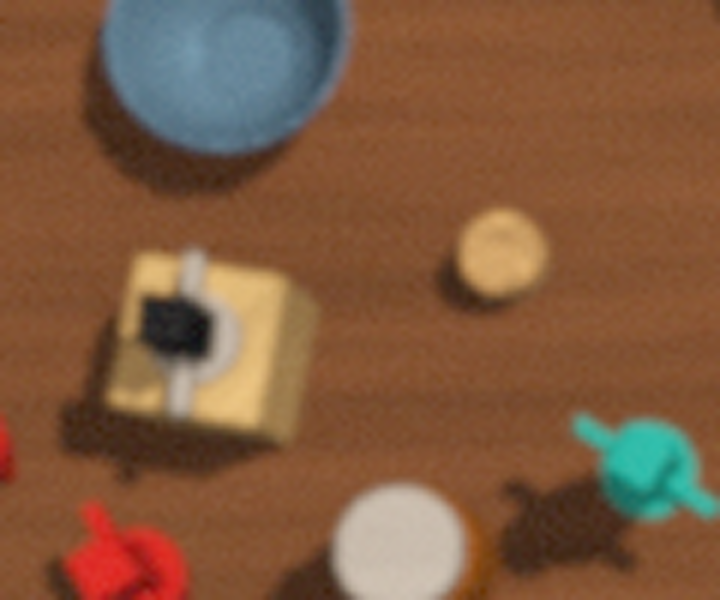

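View pics/c2.png

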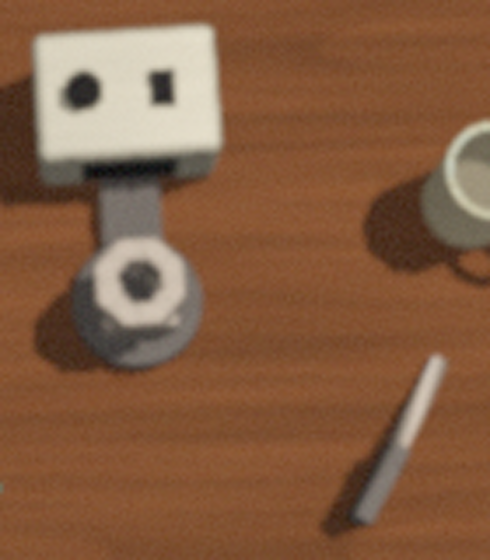

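View pics/c3.png

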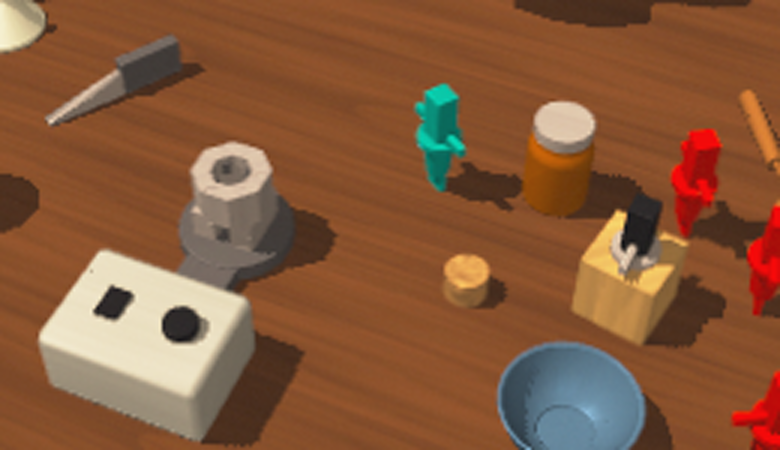

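The crop at (180,325) shows a black hub with steel arms hanging in the wooden block, so that is the paddle. Next I'll take close wrist views of the key, socket and paddle.

```bash
python3 - <<'E'
from h import *
for name,x,y,z in(("wk",0.50,-0.24,0.26),("ws",0.615,-0.033,0.30),("wp",0.55,0.315,0.32)):
    q=qdown(-np.pi/2)
    print(name,r.solve_ik([x,y,z],q))
    r.reach([x,y,z],q); r.hold(0.2); snap("wrist",name); print(np.round(r.read_state()["joint_positions"],3),r.read_state()["time_s"])
E
```

```text
wk [-5.85712123e-01  3.93698246e-01  1.43526471e+00 -4.44089210e-16
  1.31262969e+00  9.85084204e-01]
[-0.587  0.394  1.435 -0.     1.313  0.985] 1.975
ws [-1.77976686e-01  4.88282378e-01  1.17523143e+00 -4.44089210e-16
  1.47807885e+00  1.39281964e+00]
[-0.18   0.488  1.176 -0.     1.478  1.393] 3.175
wp [ 3.99291388e-01  5.17950160e-01  1.07316982e+00 -4.44089210e-16
  1.55047268e+00  1.97008771e+00]
[ 0.398  0.518  1.073 -0.     1.55   1.97 ] 4.7583
```

View pics/wk.png

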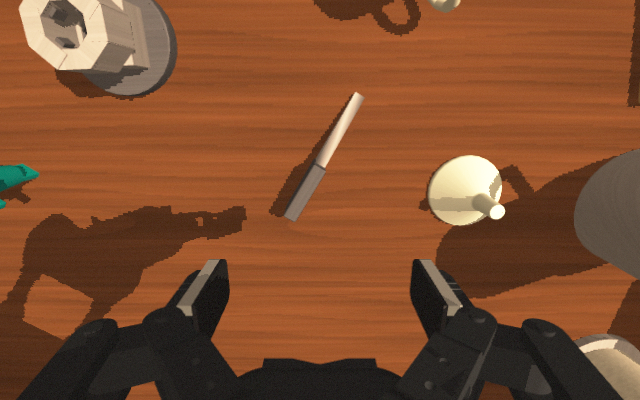

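View pics/ws.png

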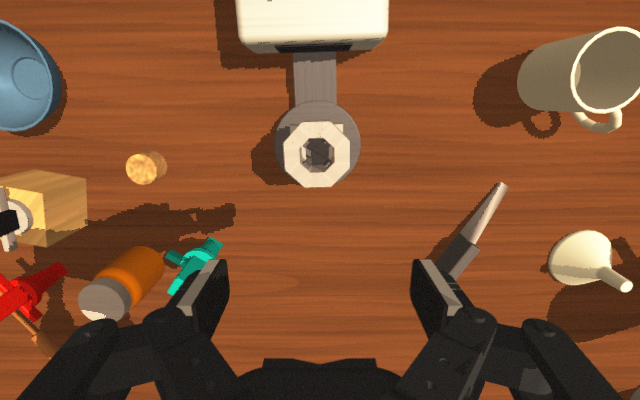

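View pics/wp.png

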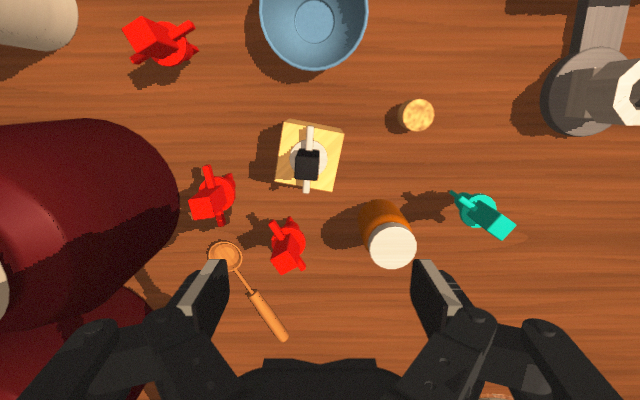

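```bash
python3 - <<'E'
import cv2
a=[("wp",265,110,90,90),("ws",265,90,110,110),("wk",260,80,120,150)]
for n,x,y,w,h in a:
    im=cv2.imread(f"pics/{n}.png")[y:y+h,x:x+w]; k=6 if h<120 else 4
    cv2.imwrite(f"pics/z_{n}.png",cv2.resize(im,None,fx=k,fy=k,interpolation=cv2.INTER_NEAREST))
E
```

```text
(no output)
```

View pics/z_wp.png

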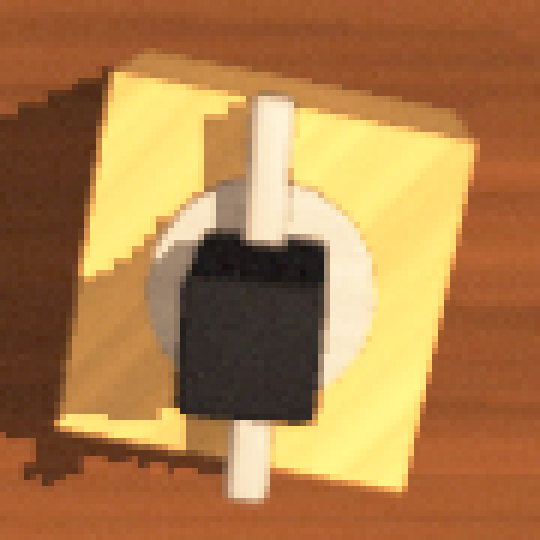

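View pics/z_ws.png

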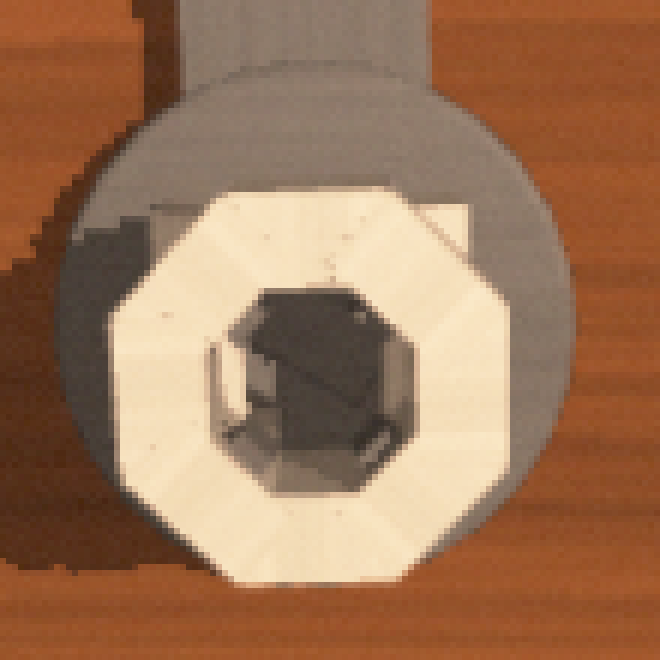

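View pics/z_wk.png

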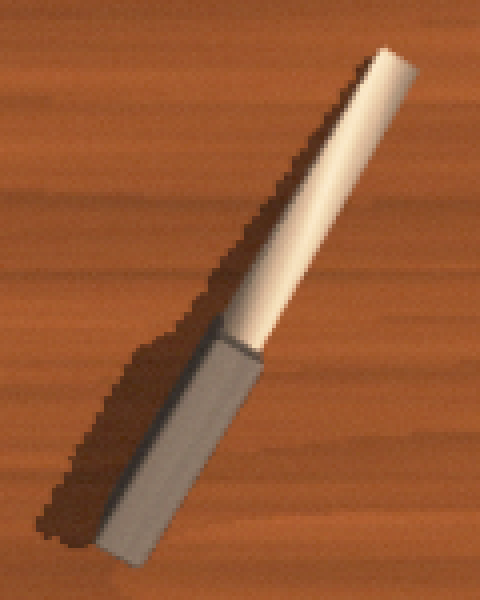

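```bash
cat > meas.py <<'E'
from h import *
def P(n,pts,k,off,z):
    a=np.load(f"pics/{n}_pose.npy"); pose=(a[:3],a[3:])
    return np.array([onz("wrist",(x/k-.5+off[0],y/k-.5+off[1]),z,pose) for x,y in pts])
if __name__=="__main__":
    ang=lambda v:np.arctan2(v[1],v[0])
    H=P("wp",[(183,280),(325,282),(316,422),(178,411)],6,(265,110),.132)
    A=P("wp",[(274,95),(246,501)],6,(265,110),.092)
    W=P("wp",[(112,72),(475,140),(405,490),(58,425)],6,(265,110),.072)
    C=P("wp",[(148,290),(375,295)],6,(265,110),.080)
    print("hub",H.mean(0),[np.linalg.norm(H[i]-H[i-1]) for i in range(4)],"arms",A.mean(0),ang(A[0]-A[1]),np.linalg.norm(A[0]-A[1]),"holder",W.mean(0),ang(W[0]-W[3]),ang(W[1]-W[2]),"collar",C.mean(0),np.linalg.norm(C[0]-C[1]))
    S=P("ws",[(222,190),(392,187),(508,303),(508,460),(398,583),(238,585),(115,475),(112,325)],6,(265,90),.092)
    c=S.mean(0);print("sock",c,[round(np.linalg.norm(S[i]-S[i-1])*1e3,1) for i in range(8)])
    print("orient",[round((ang(S[i]-c)+np.pi/8+np.pi/4*4)%(np.pi/4),3) for i in range(8)])
    B=P("ws",[(262,288),(358,288),(417,343),(415,435),(357,493),(275,493),(213,435),(208,345)],6,(265,90),.092); print("bore",B.mean(0))
    K=P("wk",[(385,47),(418,70)],4,(260,80),.006).mean(0); F=P("wk",[(222,330),(263,360)],4,(260,80),.042).mean(0);Bk=P("wk",[(97,543),(140,567)],4,(260,80),.042).mean(0)
    print("key",K,F,Bk,ang(F-Bk),ang(K-F),ang(K-Bk),np.linalg.norm(K[:2]-F[:2]),np.linalg.norm(F-Bk),"handle w",np.linalg.norm(np.diff(P("wk",[(97,543),(140,567)],4,(260,80),.042),axis=0)))
E
python3 meas.py
python3 -c "
import cv2,numpy as np
im=cv2.imread('pics/ws.png')[130:180,290:345].astype(float);im=np.clip(im*2.5,0,255).astype('uint8')
cv2.imwrite('pics/bore.png',cv2.resize(im,None,fx=10,fy=10,interpolation=cv2.INTER_CUBIC))"
```

```text
hub [0.56483008 0.32795981 0.132     ] [np.float64(0.021772537787241145), np.float64(0.022945321905726467), np.float64(0.02332200513985053), np.float64(0.022848226660468565)] arms [0.56483679 0.32783605 0.092     ] -0.08097479191218912 0.07536419521862035 holder [0.56461005 0.3279312  0.072     ] -0.19115337564348503 -0.18005345055994038 collar [0.56492615 0.32786015 0.08      ] 0.043026637097967245
sock [ 0.63811203 -0.03038037  0.092     ] [np.float64(29.4), np.float64(28.3), np.float64(27.6), np.float64(27.0), np.float64(29.1), np.float64(28.4), np.float64(29.0), np.float64(26.0)]
orient [np.float64(0.018), np.float64(0.016), np.float64(0.032), np.float64(0.056), np.float64(0.026), np.float64(0.025), np.float64(0.005), np.float64(0.064)]
bore [ 0.63829244 -0.03065334  0.092     ]
key [ 0.58333364 -0.28481284  0.006     ] [ 0.50965735 -0.24035863  0.042     ] [ 0.44937466 -0.2051982   0.042     ] -0.5280191332221652 -0.5428951695040172 -0.5362333204302558 0.0860486630475531 0.0697872349381831 handle w 0.01400776199589054
```

View pics/bore.png

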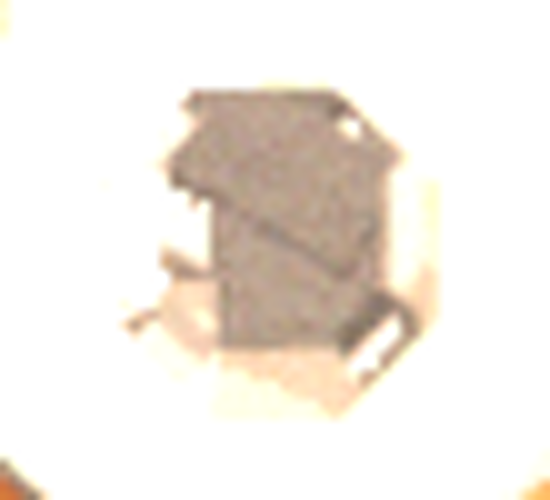

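In `wp` the hub top spans about (296,157) to (319,180) and the arms run from (310,126) to (306,193). In `ws` the rim centre is about (317,155), and a faint line in the bore, about (310,149) to (324,157), hints at the seat-hole angle, roughly -0.55 rad. I'll look at the paddle again with the hand turned half round to cancel the camera's calibration offset.

```bash
python3 - <<'E'
from h import *
r.reach([0.58,0.328,0.32],qdown(np.pi/2)); r.hold(0.2); snap("wrist","wp2"); print(r.read_state()["time_s"])
im=cv2.imread("pics/wp2.png"); pose=np.load("pics/wp2_pose.npy"); u=proj("wrist",[.565,.328,.09],(pose[:3],pose[3:])).astype(int); print(u)
x,y=u-45; print(x,y)
cv2.imwrite("pics/z_wp2.png",cv2.resize(im[y:y+90,x:x+90],None,fx=6,fy=6,interpolation=cv2.INTER_NEAREST))
E
```

```text
7.6583
[317 159]
272 114
```

View pics/z_wp2.png

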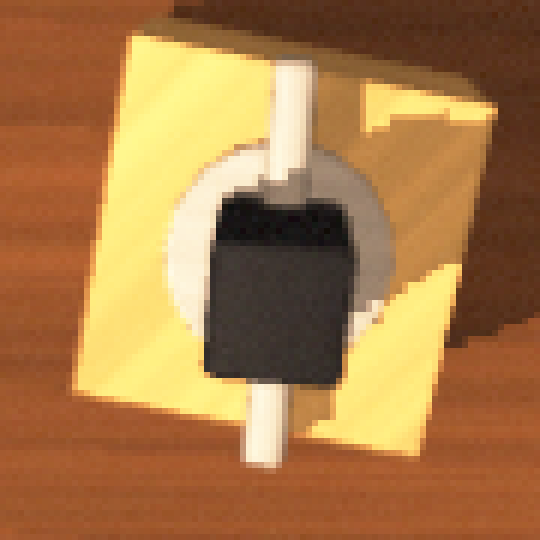

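```bash
python3 - <<'E'
from meas import *
o=(272,114);ang=lambda v:np.arctan2(v[1],v[0])
H=P("wp2",[(210,242),(354,246),(343,386),(203,375)],6,o,.132);A=P("wp2",[(295,62),(263,466)],6,o,.092);W=P("wp2",[(130,35),(497,105),(418,455),(73,392)],6,o,.072)
print(H.mean(0),A.mean(0),ang(A[1]-A[0]),W.mean(0))
E
```

```text
[0.56339454 0.32798303 0.132     ] [0.56368804 0.32795595 0.092     ] -0.07985853792449557 [0.56368827 0.32805376 0.072     ]
```

```bash
python3 - <<'E'
from h import *
q=qdown(-0.080-np.pi/2)
r.reach([.5642,.3280,.22],q); 
command_gripper(0.055)
print(r.move_straight([.5642,.3280,.118],speed=0.12,max_force=8)); p,_,s=st();print(p,s["contact_force"])
command_gripper(0.0,40); p,_,s=st();print(p,s["contact_force"],s["grip_width"],s["time_s"])
r.move_straight([.5642,.3280,.265],speed=0.15); p,_,s=st();print(p,s["contact_force"],s["grip_width"],s["time_s"])
snap("scene","s1")
E
python3 -c "
import cv2;im=cv2.imread('pics/s1.png')[100:320,260:500];cv2.imwrite('pics/s1c.png',cv2.resize(im,None,fx=2.5,fy=2.5))"
```

```text
False
[0.5647152  0.32822997 0.11891871] [ 0.13161111  0.46597722 -0.22322302]
[0.56456708 0.32807269 0.118925  ] [-1.1409924  -1.74816486  4.77938583] 0.02361751105718469 12.1667
[0.5637419  0.32780128 0.26363963] [ 0.66306056  0.34750179 -3.17218416] 0.023582414095165094 13.3
```

View pics/s1c.png

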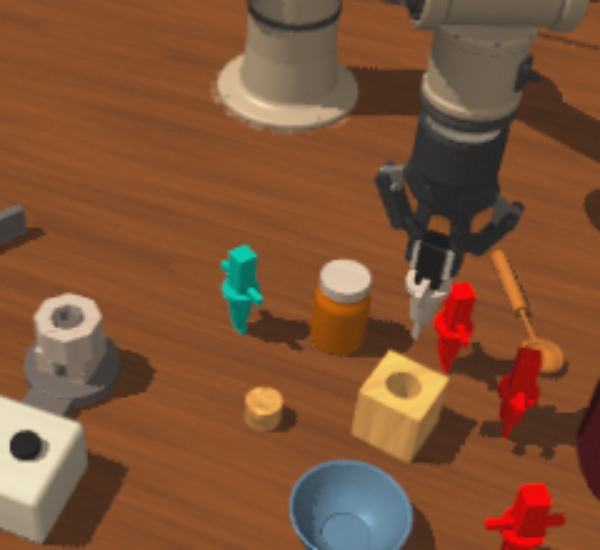

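The view shows the paddle held upright and clear of the holder. Next I'll carry it over the socket at the hinted angle and lower it gently.

```bash
python3 - <<'E'
from h import *
th=1.05-np.pi/2; q=qdown(th); X,Y=.6375,-.0305
r.reach([X,Y,.262],q); r.hold(.2)
p,_,s=st();print(p,np.round(s["contact_force"],2),s["time_s"])
h=r.move_straight([X,Y,.170],speed=0.1,max_force=6);p,_,s=st();print(h,p,np.round(s["contact_force"],2),s["time_s"])
if not h:
    h=r.move_straight([X,Y,.150],speed=0.04,max_force=6);p,_,s=st();print(h,p,np.round(s["contact_force"],2),np.round(s["torque"],2),s["time_s"])
E
```

```text
[ 0.63754927 -0.02962919  0.26201769] [-0.19  0.18 -2.9 ] 15.0583
False [ 0.63796141 -0.03058836  0.17085576] [-0.25 -0.83 -2.52] 16.125
False [ 0.63760156 -0.03078311  0.14981297] [ 1.21 -2.38 -3.18] [-0.39 -0.34 -0.  ] 16.775
```

It dropped past the plate on the first try, with the collar about 11 mm up. Next I'll push it home with a force limit.

```bash
python3 - <<'E'
from h import *
X,Y=.6375,-.0305
h=r.move_straight([X,Y,.1365],speed=0.025,max_force=32);p,_,s=st();print(h,p,np.round(s["contact_force"],2),np.round(s["torque"],2),s["grip_width"],s["time_s"])
snap("scene","s2")
E
python3 -c "
import cv2;im=cv2.imread('pics/s2.png')[150:300,210:360];cv2.imwrite('pics/s2c.png',cv2.resize(im,None,fx=4,fy=4))"
```

```text
False [ 0.63794368 -0.03085761  0.13889141] [-2.6  -2.92 13.78] [-0.45  0.79  0.01] 0.023643885727220103 17.4667
```

View pics/s2c.png

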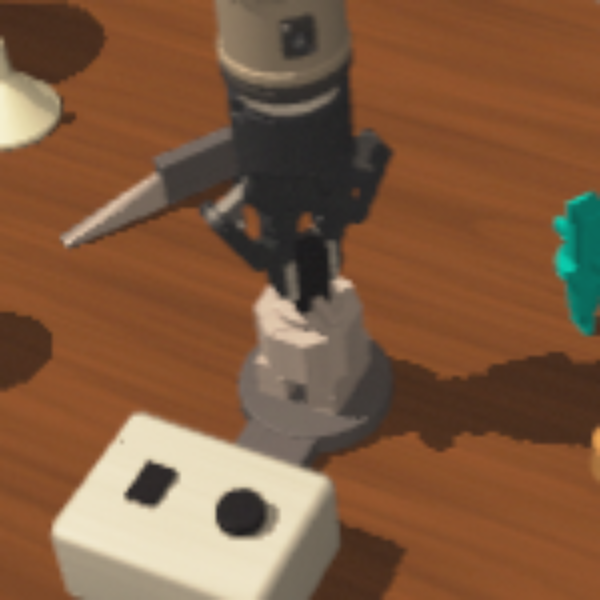

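```bash
python3 - <<'E'
from h import *
X,Y=.6375,-.0305
h=r.move_straight([X,Y,.1335],speed=0.01,max_force=18);p,_,s=st();print(h,p,np.round(s["contact_force"],2),np.round(s["torque"],2),s["time_s"])
E
```

```text
True [ 0.63785273 -0.03088486  0.13893697] [-0.7  -0.56  4.6 ] [-0.    0.22 -0.04] 17.7833
```

The second push stopped at the same height, which is a solid stop at the expected home position. I'll release, back off straight up, and check from above.

```bash
python3 - <<'E'
from h import *
command_gripper(0.06); p,_,s=st();print(p,np.round(s["contact_force"],2))
r.move_straight([p[0],p[1],.262],speed=0.15)
# view from robot side, camera at -x
r.reach([.595,-.031,.25],qdown(np.pi/2)); r.hold(.2); snap("wrist","wq"); snap("scene","s3"); print(r.read_state()["time_s"])
E
python3 -c "
import cv2;im=cv2.imread('pics/s3.png')[170:300,210:360];cv2.imwrite('pics/s3c.png',cv2.resize(im,None,fx=4,fy=4))"
```

```text
[ 0.63772679 -0.03142499  0.13816975] [-0.66  0.19  0.54]
21.325
```

View pics/wq.png

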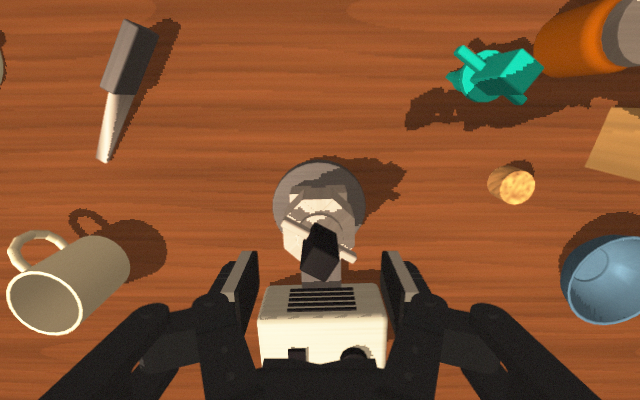

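View pics/s3c.png

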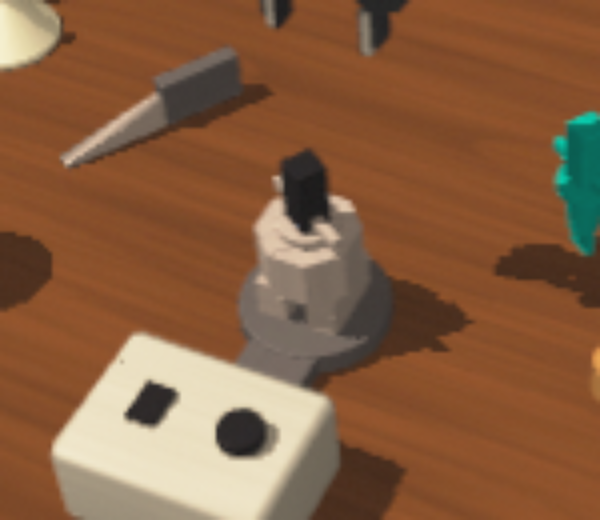

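```bash
python3 - <<'E'
import cv2
im=cv2.imread("pics/wq.png")[150:300,250:390]; cv2.imwrite("pics/z_wq.png",cv2.resize(im,None,fx=4,fy=4,interpolation=cv2.INTER_NEAREST))
E
```

```text
(no output)
```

View pics/z_wq.png

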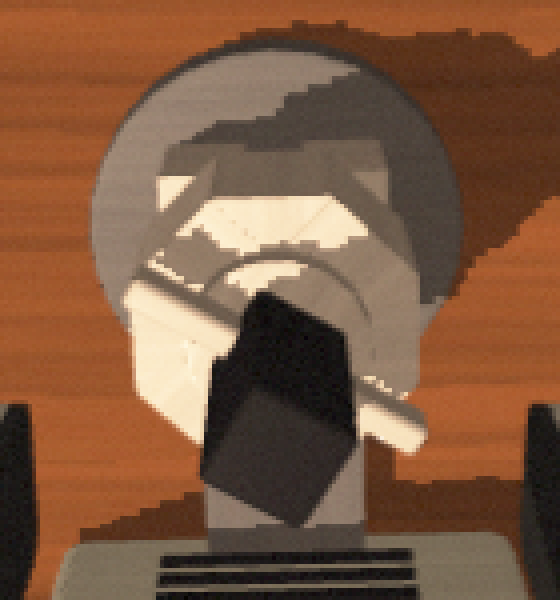

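```bash
python3 - <<'E'
from meas import *
o=(250,150);ang=lambda v:np.arctan2(v[1],v[0])
H=P("wq",[(260,385),(358,440),(300,526),(202,471)],4,o,.152); print("hub",H.mean(0),[round(1e3*np.linalg.norm(H[i]-H[i-1]),1) for i in range(4)])
for z in(.092,.097): 
  print(z,P("wq",[(137,272),(418,0)],4,o,z)[0])
V=P("wq",[(160,557),(413,548)],4,o,.075);print("vent psi",ang(V[1]-V[0])-np.pi/2)
V=P("wq",[(158,575),(416,566)],4,o,.075);print("vent psi",ang(V[1]-V[0])-np.pi/2)
V=P("wq",[(205,200),(330,196)],4,o,.092);print("rim front flat psi",ang(V[1]-V[0])-np.pi/2, V, "mid")
# ws: bar edges & box front edge
V=P("ws",[(180,20),(183,80)],6,(265,90),.02);print(ang(V[0]-V[1]))
im=cv2.imread("pics/ws.png")[0:60,230:400];cv2.imwrite("pics/z_box.png",cv2.resize(im,None,fx=4.5,fy=4.5,interpolation=cv2.INTER_NEAREST))
E
```

```text
hub [ 0.63577857 -0.02927592  0.152     ] [np.float64(21.4), np.float64(21.9), np.float64(21.7), np.float64(22.4)]
0.092 [ 0.62113078 -0.06252562  0.092     ]
0.097 [ 0.6192164  -0.06192066  0.097     ]
vent psi 0.04122128266313663
vent psi 0.04064609931834395
rim front flat psi 0.03349581192365747 [[ 0.60355922 -0.04638863  0.092     ]
 [ 0.60260382 -0.01787631  0.092     ]] mid
0.027037267973220792
```

View pics/z_box.png

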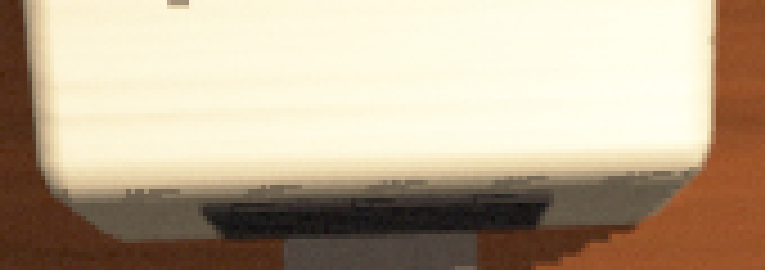

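The checks agree: hub centre, rim and arm heights match a home paddle, and the socket axis is at about (0.6376, -0.0307) with yaw about 0.036. Next I'll grasp the key by its handle.

```bash
python3 - <<'E'
from h import *
X,Y=.4651,-.2146; q=qdown(-.535+np.pi/2)
r.reach([X,Y,.16],q)
r.hold(.1);snap("wrist","wk2")
print(r.move_straight([X,Y,.0335],speed=0.12,max_force=8)); p,_,s=st();print(p,np.round(s["contact_force"],2))
command_gripper(0.0,90); p,_,s=st();print("grasp",p,np.round(s["contact_force"],2),s["grip_width"])
r.move_straight([X,Y,.12],speed=0.15); r.hold(.2);p,_,s=st();print(p,np.round(s["contact_force"],2),s["grip_width"],s["time_s"])
snap("wrist","wk3")
E
```

```text
False
[ 0.46551207 -0.21484404  0.03410369] [ 0.76 -0.42 -0.44]
grasp [ 0.46530976 -0.21485189  0.03407477] [-0.83  0.28  5.61] 0.015053580915178567
[ 0.46455341 -0.21425662  0.11888736] [ 0.43 -0.53 -3.6 ] 0.014964627410298238 25.0417
```

View pics/wk2.png

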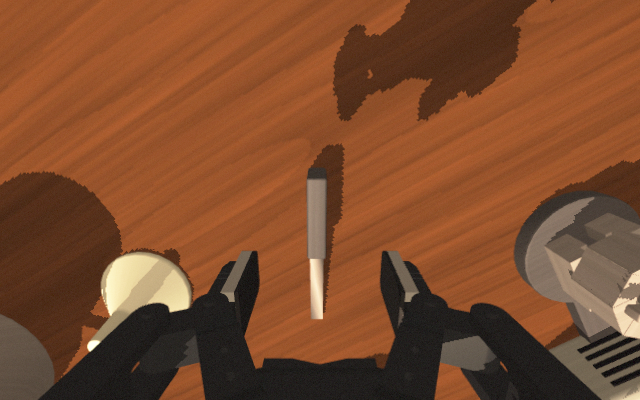

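View pics/wk3.png

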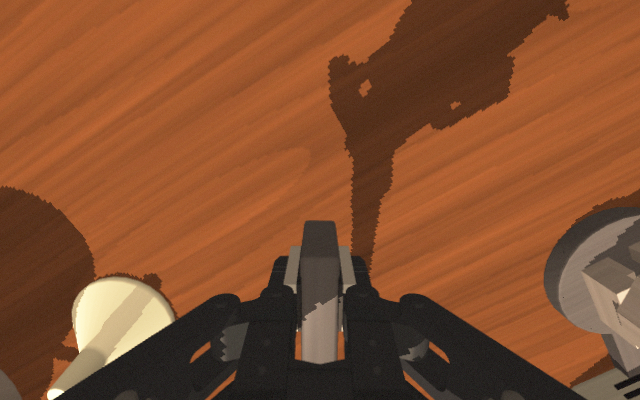

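The key is held squarely between the pads, with the handle at (320,260). Next I'll line it up in front of the slot.

```bash
cat >> h.py <<'E'
PSI=.036; SX,SY=.6376,-.0307
def kp(tip,dy=0): # TCP xy for key tip at socket x=tip
    a=tip-.139; return [SX+a*np.cos(PSI)-dy*np.sin(PSI),SY+a*np.sin(PSI)+dy*np.cos(PSI)]
QK=qdown(PSI+np.pi/2)
E
python3 - <<'E'
from h import *
r.reach(kp(-.10)+[.12],QK)
r.move_straight(kp(-.10)+[.057],speed=.1); r.hold(.3)
p,q,s=st();print(p,kp(-.1),np.round(s["contact_force"],2),s["grip_width"],s["time_s"], Rot.from_quat(q).as_matrix()[:,1])
snap("scene","s4");snap("top","t4")
a=cv2.imread("pics/s4.png")[150:300,200:360];cv2.imwrite("pics/s4c.png",cv2.resize(a,None,fx=4,fy=4,interpolation=cv2.INTER_CUBIC))
a=cv2.imread("pics/t4.png")[100:260,280:400];cv2.imwrite("pics/t4c.png",cv2.resize(a,None,fx=3.7,fy=3.7,interpolation=cv2.INTER_CUBIC))
E
```

```text
[ 0.39900641 -0.03934326  0.05738884] [np.float64(0.39875485527454646), np.float64(-0.039302141656424754)] [-0.82  0.22 -2.97] 0.015037551319881878 26.95 [-3.60990082e-02  9.99348169e-01 -3.15755863e-04]
```

View pics/s4c.png

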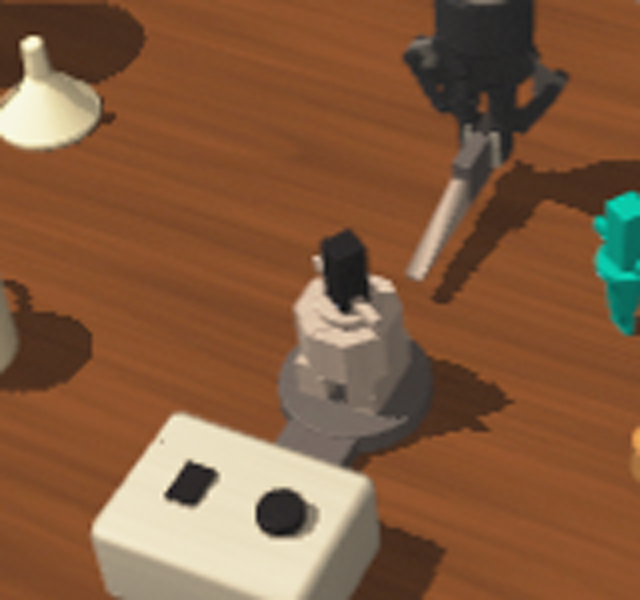

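View pics/t4c.png

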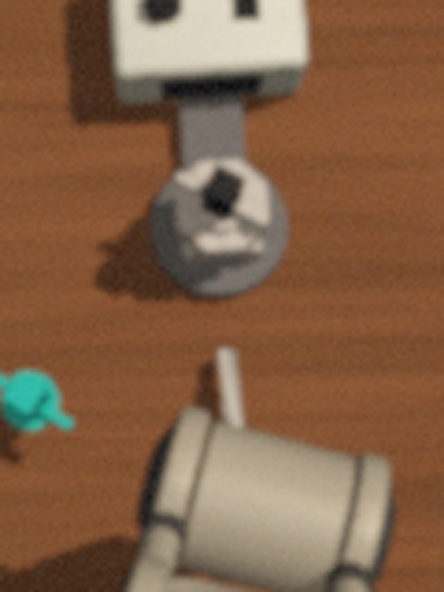

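```bash
python3 - <<'E'
from h import *
c,s=np.cos(PSI),np.sin(PSI)
def sk(x,y,z): return np.array([SX+x*c-y*s,SY+x*s+y*c,z])
for n,(ox,oy,k) in {"top":(280,100,3.7),"scene":(200,150,4)}.items():
    for nm,pts in {"tip":[(-.10,.006,.0296),(-.10,-.006,.0296)],"mid":[(-.15,.006,.0415),(-.15,-.006,.0415)],"foot ctr/edges":[(0,.055,.02),(0,-.055,.02),(-.055,0,.02)],"rim":[(-.034,.014,.092),(-.034,-.014,.092)],"hubtop":[(0,0,.152)],"axis .02":[(0,0,.02)]}.items():
        print(n,nm,[np.round((proj(n,sk(*p))+.5-[ox,oy])*k).tolist() for p in pts])
E
```

```text
top tip [[221.0, 349.0], [236.0, 348.0]]
top mid [[226.0, 411.0], [241.0, 410.0]]
top foot ctr/edges [[150.0, 230.0], [288.0, 221.0], [224.0, 294.0]]
top rim [[206.0, 250.0], [244.0, 247.0]]
top hubtop [[225.0, 184.0]]
top axis .02 [[219.0, 226.0]]
scene tip [[421.0, 277.0], [407.0, 273.0]]
scene mid [[448.0, 223.0], [433.0, 219.0]]
scene foot ctr/edges [[427.0, 400.0], [287.0, 356.0], [389.0, 325.0]]
scene rim [[389.0, 280.0], [352.0, 269.0]]
scene hubtop [[343.0, 244.0]]
scene axis .02 [[356.0, 377.0]]
```

Projections of the planned key and socket fall on what the views show: the tip at about (227,349) in the top crop and the foot edges at 150 and 288. Next I'll slide it in gently.

```bash
python3 - <<'E'
from h import *
r.move_straight(kp(-.06)+[.0555],speed=.06,max_force=8)
h=r.move_straight(kp(-.012)+[.0555],speed=.05,max_force=8)
p,q,s=st();print(h,p,kp(-.012),np.round(s["contact_force"],2),np.round(s["torque"],2),s["time_s"])
snap("scene","s5")
a=cv2.imread("pics/s5.png")[150:300,200:360];cv2.imwrite("pics/s5c.png",cv2.resize(a,None,fx=4,fy=4,interpolation=cv2.INTER_CUBIC))
E
```

```text
False [ 0.48629518 -0.03605357  0.05541262] [np.float64(0.4866978374328724), np.float64(-0.03613482590008426)] [ 0.34 -0.58 -2.12] [-0.01  0.14  0.01] 28.975
```

View pics/s5c.png

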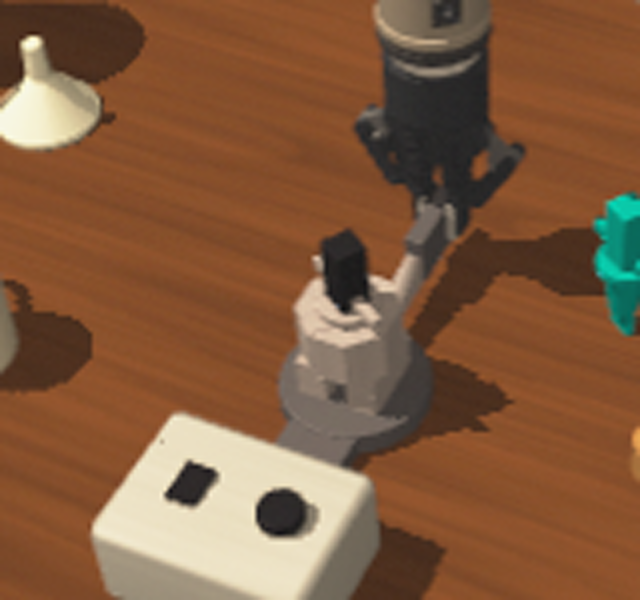

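The key is in the slot without contact. Next I'll settle it on the slot floor, then drive it with a force limit.

```bash
python3 - <<'E'
from h import *
h=r.move_straight(kp(-.012)+[.0525],speed=.015,max_force=5)
p,q,s=st();print(h,p,np.round(s["contact_force"],2),s["time_s"])
z=max(p[2],.0535)
h=r.move_straight(kp(.004)+[z],speed=.03,max_force=12); p,q,s=st();print(h,p,np.round(s["contact_force"],2),s["time_s"])
h=r.move_straight(kp(.045)+[z],speed=.03,max_force=32)
p,q,s=st();print(h,p,kp(.045),np.round(s["contact_force"],2),np.round(s["torque"],2),s["grip_width"],s["time_s"])
snap("scene","s6")
a=cv2.imread("pics/s6.png")[150:300,200:360];cv2.imwrite("pics/s6c.png",cv2.resize(a,None,fx=4,fy=4,interpolation=cv2.INTER_CUBIC))
E
```

```text
True [ 0.48684613 -0.03622251  0.05310333] [-2.14  0.37  6.24] 29.275
False [ 0.50340664 -0.03568787  0.05371371] [1.63 0.02 2.9 ] 29.9833
False [ 0.53990275 -0.03337641  0.0540072 ] [np.float64(0.5436609054217881), np.float64(-0.03408326910336371)] [-15.35   2.91  18.79] [0.25 1.57 0.2 ] 0.01461009528026834 31.5
```

View pics/s6c.png

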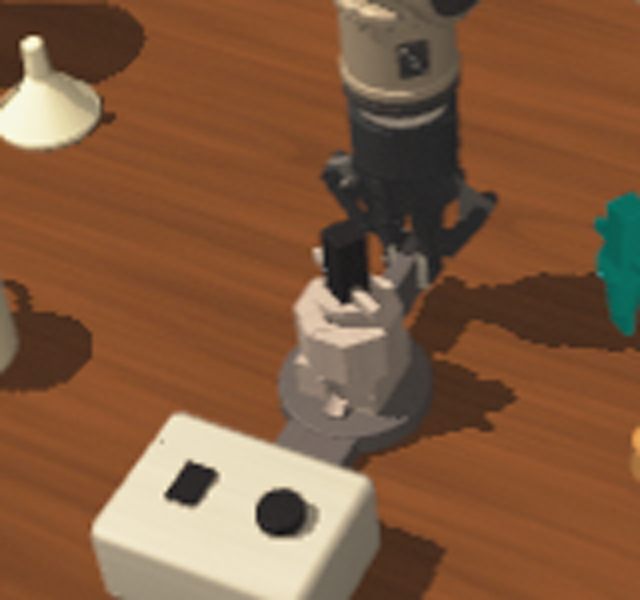

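```bash
python3 - <<'E'
from h import *
z=.0537
h=r.move_straight(kp(.062)+[z],speed=.02,max_force=20)
p,q,s=st();print(h,p,kp(.054),np.round(s["contact_force"],2),np.round(s["torque"],2),s["grip_width"],s["time_s"])
snap("scene","s7");snap("wrist","w7")
a=cv2.imread("pics/s7.png")[150:300,200:360];cv2.imwrite("pics/s7c.png",cv2.resize(a,None,fx=4,fy=4,interpolation=cv2.INTER_CUBIC))
E
```

```text
False [ 0.55394604 -0.03322845  0.05385008] [np.float64(0.552655074051617), np.float64(-0.03375933908282889)] [-24.75  -1.77  24.6 ] [-0.32  3.21 -0.1 ] 0.01480010901351467 32.55
```

View pics/s7c.png

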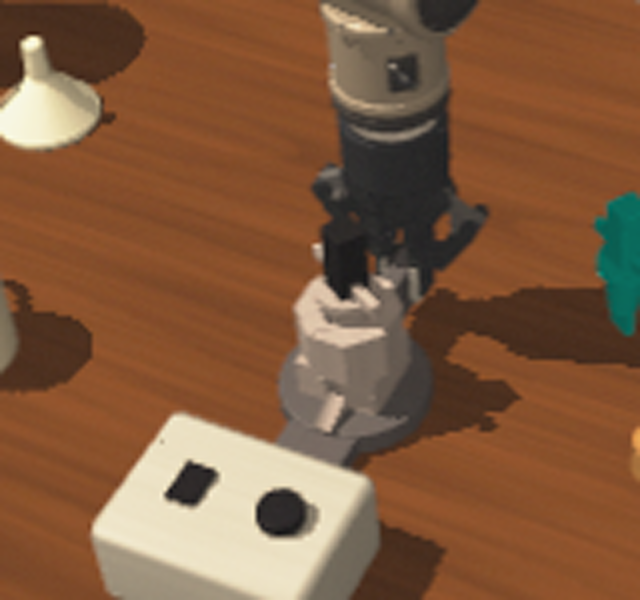

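View pics/w7.png

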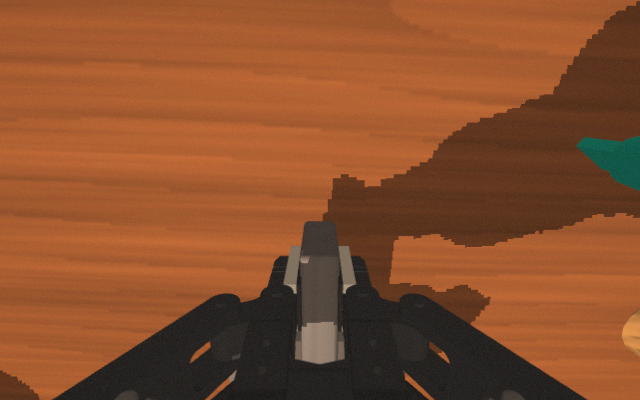

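```bash
python3 - <<'E'
from h import *
p0,q,s=st();print(p0,np.round(s["contact_force"],2))
h=r.move_straight(kp(.065)+[.0537],speed=.01,max_force=14)
p,q,s=st();print(h,p,np.round(s["contact_force"],2),s["time_s"])
# unload, then release
r.move_straight([p[0],p[1],.0537],speed=.02); p,q,s=st();print(p,np.round(s["contact_force"],2))
command_gripper(.03);p,q,s=st();print(p,np.round(s["contact_force"],2),s["time_s"]); r.hold(.2)
snap("scene","s8")
a=cv2.imread("pics/s8.png")[150:300,200:360];cv2.imwrite("pics/s8c.png",cv2.resize(a,None,fx=4,fy=4,interpolation=cv2.INTER_CUBIC))
E
```

```text
[ 0.55394625 -0.03322325  0.05382247] [-24.75  -3.13  24.71]
True [ 0.55382571 -0.03329693  0.05402104] [-3.35 -0.64  6.04] 32.9333
[ 0.55379378 -0.03329518  0.0540152 ] [-1.18  0.56  6.45]
[ 0.5532935  -0.03322436  0.05321045] [0.49 0.35 0.54] 33.4833
```

View pics/s8c.png

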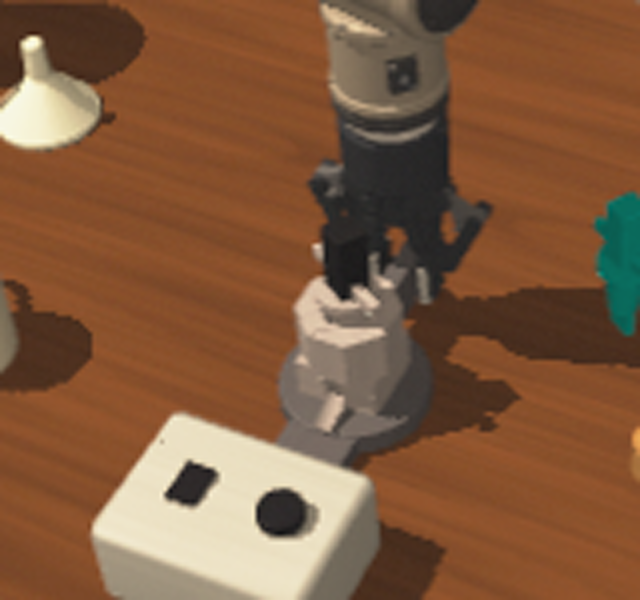

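It's at a solid stop: 14 N more force gave no movement. The key is released, so I'll withdraw up and back and check.

```bash
python3 - <<'E'
from h import *
p,q,s=st()
print(r.move_straight([p[0]-.004,p[1],.11],speed=.1,max_force=6)); p2,_,_=st()
r.move_straight([p2[0]-.08,p2[1],.26],speed=.15); 
r.reach([.60,-.031,.30],QK);r.hold(.3)
snap("wrist","w9");snap("scene","s9");snap("top","t9");print(r.read_state()["time_s"])
a=cv2.imread("pics/s9.png")[150:300,200:360];cv2.imwrite("pics/s9c.png",cv2.resize(a,None,fx=4,fy=4,interpolation=cv2.INTER_CUBIC))
a=cv2.imread("pics/w9.png")[80:300,230:420];cv2.imwrite("pics/w9c.png",cv2.resize(a,None,fx=2.7,fy=2.7,interpolation=cv2.INTER_CUBIC))
c,sn=np.cos(PSI),np.sin(PSI)
for z in(.152,.162): print("hub",z,(proj("scene",np.array([SX,SY,z]))+.5-[200,150])*4)
for t in(.035,.054): print("tip",t,[(proj("scene",np.array([SX+t*c-y*sn,SY+t*sn+y*c,.026]))+.5-[200,150])*4 for y in(.006,-.006)])
E
```

```text
False
36.7917
hub 0.152 [342.88069656 244.05266379]
hub 0.162 [341.81290349 233.07180316]
tip 0.035 [array([341.09314282, 409.33790899]), array([325.60953861, 404.3159385 ])]
tip 0.054 [array([328.84087969, 428.95794037]), array([313.23535994, 423.82329856])]
```

View pics/s9c.png

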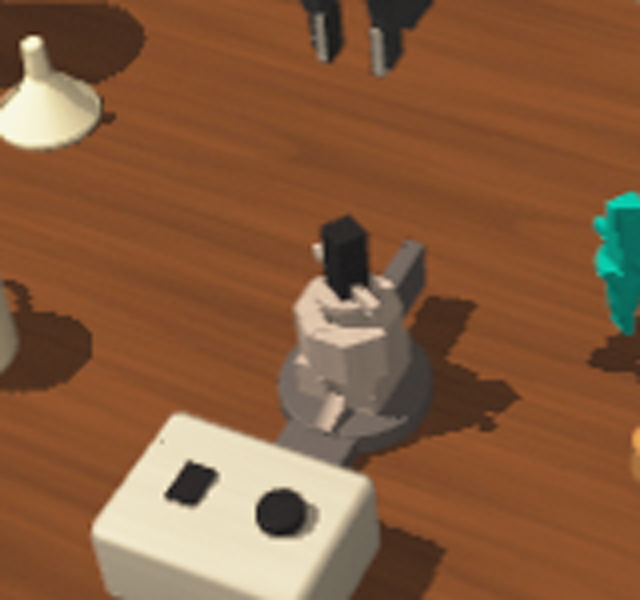

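View pics/w9c.png

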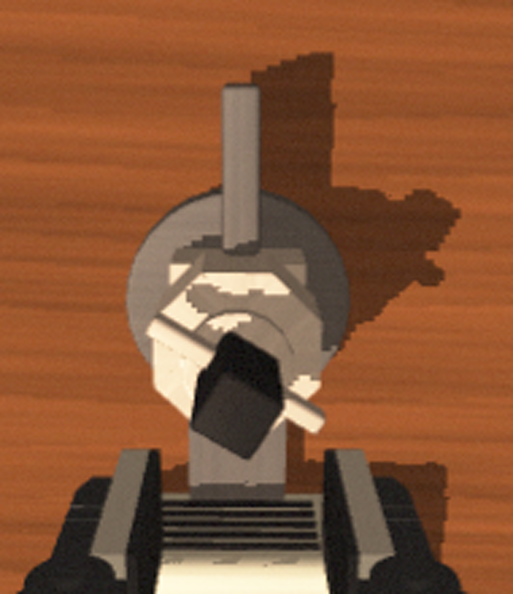

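View pics/s9.png

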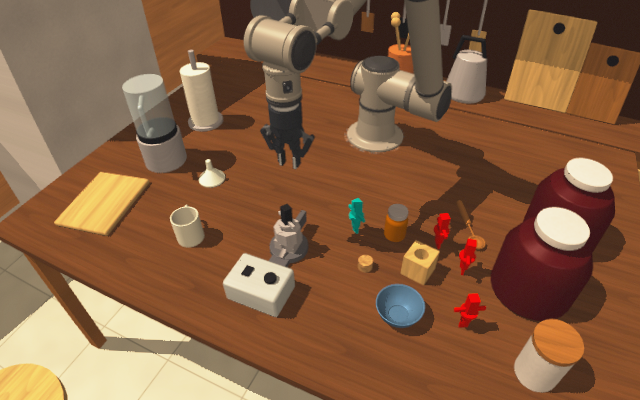

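The hub top moved up from about row 238 to row 225 in the crop, which is roughly 10 mm. The tip at (321,427) matches 54 mm past the axis, and the bystanders have not moved. I'll hand it in.

```bash
python3 - <<'E'
from workcell import r
r.finish_job()
E
```

```text
the job is handed in; nothing more can be done
```

The job is done and handed in, with about 37 s of the 72 s used; no verdict came back.

**Paddle:** I took the black-hubbed paddle from the wooden holder and lowered it into the socket. The tang dropped into its seat on the first try, because a faint line visible in the bore gave me the seat angle in advance. So no searching twist under pressure was needed. I pushed it home (about 14 N read at the end); a further push, limited to 18 N, met a solid stop, and I let go.

**Key:** I slid the key in along the slot floor and drove it at up to about 25 N. It then met a solid stop, where a further push (limit 14 N) moved nothing. I released it and withdrew without touching the paddle.

**Last checks:**
- The key tip appears about 54 mm past the socket axis, with its shoulder against the housing.
- The paddle stands upright, raised about 10 mm. That is a rough reading, about 13 pixels of rise in the enlarged scene crop.
- The bystanders look unmoved.
- The repeat camera measurements agreed within about 2 mm, and no check failed.

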